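# Refill the locked capsule chest at the coffee tasting table

## Task

Refill the capsule chest: turn its latch a quarter turn to release the cover, take the cover off and lay it flat, handle up, on the cork mat, and only then put every capsule from the wooden board into the chest's compartment. Refit the cover by hooking its tongue under the chest's lip and swinging it down until it lies flat, square and centred over the compartment, then turn the latch fully back so that it locks the cover. Leave the cup, the microphone and the pen where they are.

Things in the scene. Friction and masses are not known exactly. Their poses are not given: they have to be found in the camera images.
- chest: Low grey metal capsule chest, fixed, 228 long (x -98..130), 176 wide (y), 63 high. Origin: on the table under the compartment's centre; x runs from the lip side to the latch side (roughly away from the robot), z up. All 'chest' coordinates below are in this frame, mm. A latch block, x 90..130, top z 54, stops the cover's far edge.
- compartment (a point): Centre of the compartment's floor, chest (0, 0, 6), axes as the chest's. Open-topped space for the capsules: chest x -60..60, y -75..75, floor z 6, wall tops z 48; the cover rests on these tops. Near wall x -66..-60, side walls y 75..88, far wall x 60..90.
- lip_edge (a point): Middle of the lip's lower edge, chest (-72, 0, 57), axes as the chest's. The lip is a full-width plate over chest x -98..-72, z 57..63. Under it a pit: x -92..-66, floor z 34, closed by an upright at x -92 and by the near wall (top z 48) at x -66. The cover's tongue enters between near wall top and lip edge, moving towards chest -x.
- cover: Aluminium cover plate 6 thick, 0.2 to 0.4 kg, handle on its upper face. Origin: underside, below the handle's middle; z out of the upper face. Main plate x -60..86, y -85..85; tongue x -84..-60, y -65..65, same level. It starts fitted and latched: axes parallel to the chest's, origin at chest z 48, x -8..4, y about 0.
- cover_handle (a point): Middle of the cover's black handle, cover (0, 0, 23), axes as the cover's. A flat upright bar 12 thick (x), 64 long (y), cover z 6 to 40; pinch it across its thickness. Its grip holds the cover's tilt.
- tongue_end (a point): Middle of the tongue's end, underside, cover (-84, 0, 0). Fitted, the tongue reaches 12 under the lip with 3 clearance above, so the cover cannot be lifted or lowered level: slide the tongue in or out with the far edge tilted up (at 0.35 rad, 6 play) and swing about the near wall's top.
- latch (a joint): Latch angle, rad. 0: its steel cam points to chest -x and locks the cover; it turns clockwise seen from above to a stop at 1.65 (cam towards chest +y). From 1.3 the cam is clear of the cover. Starts near 0, stays where left, friction 0.06 N m. Cam 5 thick, 16 wide, reaches 36 from the axis, underside 3 above a fitted cover.
- latch_grip (a point): Point on the latch's vertical axis, chest (110, 0, 85), at the height to grip. The black grip is a bar 14 thick, 42 long, chest z 62..97; it turns with the latch and so does this frame: x along the bar (chest x at angle 0), z up.
- mat: Cork mat 190 x 190 x 4, fixed, on one side of the chest (left or right varies). Origin: centre of its underside.
- board: Wooden board 230 (x) x 180 (y) x 8, fixed, on the other side of the chest; the capsules start standing on it. Origin: centre of its underside.
- capsule1: Sealed aluminium coffee capsule, one of up to five alike (some may be absent). 28 high; rim flange 37 across and 2 thick at the foot, body 29 across above it; about 20 g. Origin: centre of the foot; z from the foot to the small end. It fits the compartment standing or lying.
- capsule2: Sealed aluminium coffee capsule, one of up to five alike (some may be absent). 28 high; rim flange 37 across and 2 thick at the foot, body 29 across above it; about 20 g. Origin: centre of the foot; z from the foot to the small end. It fits the compartment standing or lying.
- capsule3: Sealed aluminium coffee capsule, one of up to five alike (some may be absent). 28 high; rim flange 37 across and 2 thick at the foot, body 29 across above it; about 20 g. Origin: centre of the foot; z from the foot to the small end. It fits the compartment standing or lying.
- capsule4: Sealed aluminium coffee capsule, one of up to five alike (some may be absent). 28 high; rim flange 37 across and 2 thick at the foot, body 29 across above it; about 20 g. Origin: centre of the foot; z from the foot to the small end. It fits the compartment standing or lying.
- capsule5: Sealed aluminium coffee capsule, one of up to five alike (some may be absent). 28 high; rim flange 37 across and 2 thick at the foot, body 29 across above it; about 20 g. Origin: centre of the foot; z from the foot to the small end. It fits the compartment standing or lying.
- tasting_cup: White plastic tasting cup, 60 across, 55 high, standing. Bystander. Origin: centre of its foot.
- microphone: Handheld microphone lying on the table, 210 long, 48 high at its head. Bystander. Origin: on the table under its round head; x towards the tail.
- pen: Ballpoint pen, 130 long, 11 thick. Bystander. Origin: on the table under its middle.

How it is judged:
On the way, in this order (a step that is already met when the one before it is completed fails the run):
1. the latch is turned to release the cover (1.3 rad or more) (value of joint latch above 1.3 rad), for 0.2 s.
2. the cover lies flat, handle up, on the cork mat (centre of the handle within 60 mm of the mat's centre), let go (horizontal distance between cover and mat below 0.06 m and height (world z) of cover below 0.012 m and angle between cover's own z axis and vertical below 0.08 rad and linear speed of cover below 0.02 m/s and contact force between the fingers and cover below 0.1 N), for 0.2 s.
3. every capsule is in the chest's compartment, below its rim (x of capsule1 in the frame of chest between -0.06 and 0.06 m and y of capsule1 in the frame of chest between -0.075 and 0.075 m and z of capsule1 in the frame of chest between 0 and 0.046 m and x of capsule2 in the frame of chest between -0.06 and 0.06 m and y of capsule2 in the frame of chest between -0.075 and 0.075 m and z of capsule2 in the frame of chest between 0 and 0.046 m and x of capsule3 in the frame of chest between -0.06 and 0.06 m and y of capsule3 in the frame of chest between -0.075 and 0.075 m and z of capsule3 in the frame of chest between 0 and 0.046 m and x of capsule4 in the frame of chest between -0.06 and 0.06 m and y of capsule4 in the frame of chest between -0.075 and 0.075 m and z of capsule4 in the frame of chest between 0 and 0.046 m and x of capsule5 in the frame of chest between -0.06 and 0.06 m and y of capsule5 in the frame of chest between -0.075 and 0.075 m and z of capsule5 in the frame of chest between 0 and 0.046 m), for 0.2 s.
4. the cover is fitted: tongue under the lip, lying flat on the walls (x of cover in the frame of chest between -0.011 and 0.006 m and y of cover in the frame of chest between -0.01 and 0.01 m and z of cover in the frame of chest between 0.045 and 0.051 m and angle between the z axis of cover and the z axis of chest, either way round below 0.035 rad and angle between the x axis of cover and the x axis of chest, either way round below 0.1 rad), for 0.2 s.
At the end, for the whole second after the job is handed in: All capsules in the compartment; the cover fitted flat on the walls (within 3 mm of height, 2 degrees of flat, 6 degrees of square, 10 mm of centred sideways) with its tongue under the lip, at rest and let go; the latch back within 0.2 rad of locked (all of step 3 and all of step 4 and linear speed of cover below 0.02 m/s and contact force between the fingers and cover below 0.1 N and value of joint latch below 0.2 rad); the robot touches nothing.
It fails at once if the tasting cup is moved by more than 25 mm (distance of tasting_cup from where it was at the start of the episode above 0.025 m).
It fails at once if the microphone is moved by more than 25 mm (distance of microphone from where it was at the start of the episode above 0.025 m).
It fails at once if the pen is moved by more than 25 mm (distance of pen from where it was at the start of the episode above 0.025 m).
Of capsule1, capsule2, capsule3, capsule4, capsule5 only 3 to 5 are there at a start; the rules pass over those that are not, and their reading is None.
At some moment in a run one of capsule1, capsule2, capsule3, capsule4, capsule5 may be knocked a few centimetres aside while the robot is not near it.
Once in a run the grip may slacken for a moment while it holds something.
It also fails if it takes over 210 s, if anything falls off the work surface, if the arm or the gripper's body presses on something with over 40 N, if the wrist force passes 120 N, or if a joint passes its speed limit or range.

## Robot

A 6-joint arm with a two-finger parallel gripper is mounted at the origin on the work surface. World frame = base frame: x ahead of the robot, y to its left, z up, the work surface at z = 0. Lengths are in m, angles in rad, forces in N, time in s.
With the tool pointing down it reaches from about 0.3 to 0.75 m from the base axis. Payload 8.5 kg.
Tool frame: the origin (TCP) lies midway between the tips of the shut fingers; the grasp point (between the pads) lies grasp_offset behind it (grasp_offset is the distance from the TCP to the grasp point, in m); z points along the fingers, y is the line along which they close (so a half turn about z gives the same grasp; the last joint's range is limited). The gripper opens to 85 mm and grips with 20 to 120 N. Pads are 22 mm wide; open, the fingers measure 114 mm over their backs; the gripper's body (76 mm by 85 mm) begins 54 mm behind the grasp point. The pads swing forward as they close: fully open they stand 13 mm farther back than shut.
Start: joints at [-1.493, 0.381, 1.297, -0, 1.464, -0.215], TCP at [0.159, -0.527, 0.231] pointing down, gripper open.
Joint ranges: [-3.11, 3.11], [-0.89, 2.33], [0.22, 2.48], [-1.42, 4.56], [0.17, 2.85], [-2.88, 2.88]. Speed limits (rad/s): [2.39, 2.39, 3.14, 3.14, 3.14, 3.14].

## Interface

Orientations are given as a rotation vector (axis times angle).
In Python, from bench import * gives the robot as it stands.
- The arm moves only by the shell command python3 -m jog 'ROWS' [FORCE]. ROWS is JSON, a list of rows, each a list of 7 numbers: the shift along the tool's x, y, z in cm, then the turn, a rotation vector about the tool's x, y, z in degrees, then the closure, from 0 (fully open) to 1 (shut). In form: [[x, y, z, rx, ry, rz, jaw], ...]. A call has 1 to 10 rows; each row is the pose to reach, as a shift and turn from the pose commanded when the call began, along the tool's axes at that moment; what a row does not reach only later rows make up. A row lasts 1/8 s, in which the tool goes at most 62.5 mm and 10.7 degrees, less where a joint would pass 70% of its speed; a pose out of reach is approached as far as the arm can. A call with a gripper value outside its range is refused whole. The fingers move at their own pace and stop on an object; FORCE is the grip in N (left out, the last holds). Time passes only in rows, so rows that repeat a pose let the fingers close. It gives the time, the measured TCP pose, the force, the opening and the grip force at its end, in the units of the state.
- get_state(): the state, without advancing time (a new reading comes with each control period).
- read_camera(name): name is "scene" or "side" or "wrist"; returns the picture (420x560x3 uint8, red, green, blue); there is no depth.
- camera_info(name): a dict with "fx", "fy", "cx", "cy" (pixels), "R" (3x3) and "t" (3): a world point X has camera coordinates R X + t. Camera axes: x right, y down, z forward; pixel columns grow to the right and rows downward; lengths in m; the calibration is good to about 2 mm. The wrist camera is an equidistant fisheye: a pixel r from the principal point sees the ray r / f radians off the axis. A picture is of the moment at which its call begins: read the wrist's pose just before it. camera_info takes no time and is no camera call; for the wrist camera it gives the pose at the moment of the call.
- job_done(): hands the job in; it is judged then, once.
The state is a dict: "time": time; "joint_positions": joint angles; "qvel": joint speeds; "joint_torque": joint torques, N m; "tcp_pos": TCP position; "tool_rot": TCP orientation; "force": force on the tool from outside, world axes, zero at the start; "moment": the same for the moment, N m; "opening": finger opening in m; "grip_force": force on a finger pad.
Only numpy, scipy, OpenCV 4.12 (cv2) and the standard library are available. Lean on these libraries where they do the work, as an engineer would, in place of code of your own. Each camera call takes 0.05 s, during which the arm holds its last target. There are 200 camera calls.

## Working session

There is one attempt and no reset: what is moved stays moved. The work goes in short steps, Python scripts to look and compute and a shell command to move; the robot and the scene stay as the last step left them, time stands still between calls to the robot, and variables do not carry over. Pictures are saved under pics/ and viewed, at most 14 in all, crops included, and the job is handed in when it is done.

```bash
ls; mkdir -p pics; python3 - <<'E'
from bench import *
import cv2,numpy as np
s=get_state();print({k:np.round(v,3) for k,v in s.items()})
try: print(grasp_offset)
except Exception as e: print(e)
for n in ["scene","side"]:
    im=read_camera(n);cv2.imwrite(f"pics/{n}0.png",im[:,:,::-1]);c=camera_info(n);print(n,c)
a=[cv2.imread(f"pics/{n}0.png") for n in ["scene","side"]]
E
```

```text
pics
{'time': np.float64(0.0), 'joint_positions': array([-1.493,  0.381,  1.298, -0.   ,  1.464, -0.215]), 'qvel': array([-0.   ,  0.001,  0.002, -0.001,  0.001,  0.   ]), 'joint_torque': array([-4.0000e-03, -4.4847e+01, -2.3127e+01, -0.0000e+00,  5.0000e-03,
       -0.0000e+00]), 'tcp_pos': array([ 0.159, -0.526,  0.231]), 'tool_rot': array([-3.106, -0.458, -0.   ]), 'force': array([-0.033,  0.07 , -0.148]), 'moment': array([-0.047, -0.023,  0.013]), 'grip_force': np.float64(0.0), 'opening': np.float64(0.085)}
0.0187
scene {'fx': 379.81979900167397, 'fy': 379.81979900167397, 'cx': 283.98103479916233, 'cy': 208.15537203700887, 'R': array([[-0.81989729,  0.57217078,  0.01972393],
       [ 0.28659192,  0.44001133, -0.85103179],
       [-0.49561428, -0.69210593, -0.52474362]]), 't': array([ 0.46587577, -0.07089451,  1.12728082])}
side {'fx': 446.1357264896101, 'fy': 446.1357264896101, 'cx': 281.3128189964889, 'cy': 195.81866889646528, 'R': array([[-9.31763598e-01, -3.63065504e-01, -1.91785554e-04],
       [-2.84871463e-01,  7.31415361e-01, -6.19580358e-01],
       [ 2.25088529e-01, -5.77247789e-01, -7.84933210e-01]]), 't': array([0.51365726, 0.21757393, 0.98409728])}
```

View pics/scene0.png

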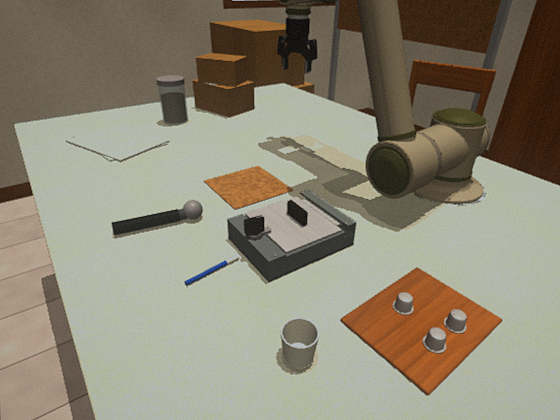

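View pics/side0.png

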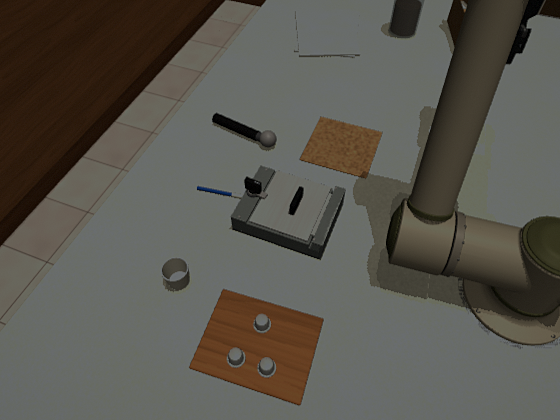

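The scene shows three capsules on the board (scene (404,302), (456,320), (435,340)), the mat beyond the chest at about (248,186), the handle at (297,212) and the latch at (255,226). The side view shows the handle at (296,200) and the latch at (253,185).

```bash
cat > h.py <<'E'
from bench import *
import cv2,numpy as np
from scipy.spatial.transform import Rotation as Ro
def ray(n,px,c=None):
    c=c or camera_info(n); u=np.array([(px[0]-c['cx'])/c['fx'],(px[1]-c['cy'])/c['fy']])
    if n=='wrist':
        r=np.hypot(*u); d=np.r_[u/max(r,1e-9)*np.sin(r),np.cos(r)]
    else: d=np.r_[u,1]; d/=np.linalg.norm(d)
    R=np.array(c['R']); return -R.T@np.array(c['t']), R.T@d
def plane(n,px,z,c=None):
    o,d=ray(n,px,c); return o+d*(z-o[2])/d[2]
def tri(p,q,a='scene',b='side'):
    o1,d1=ray(a,p);o2,d2=ray(b,q)
    s=np.linalg.lstsq(np.c_[d1,-d2],o2-o1,rcond=None)[0]
    x,y=o1+d1*s[0],o2+d2*s[1]; return (x+y)/2,np.linalg.norm(x-y)
def proj(n,X,c=None):
    c=c or camera_info(n); p=np.array(c['R'])@X+np.array(c['t'])
    if n=='wrist':
        r=np.hypot(p[0],p[1]); k=np.arctan2(r,p[2])/max(r,1e-9)
    else: k=1/p[2]
    return np.array([c['cx']+c['fx']*k*p[0],c['cy']+c['fy']*k*p[1]])
def blobs(mask,amin=20,amax=1e9):
    n,l,st,ce=cv2.connectedComponentsWithStats(mask.astype(np.uint8))
    return [(st[i,4],ce[i].round(1),(l==i)) for i in range(1,n) if amin<st[i,4]<amax]
def snap(n,name=None):
    c=camera_info(n); im=read_camera(n)
    if name: cv2.imwrite(f'pics/{name}.png',im[:,:,::-1])
    return im,c
E
python3 - <<'E'
from h import *
print('handle',tri((297,212),(296,200)));print('latch',tri((255,226),(253,185)))
for n in('scene','side'):
    im=cv2.imread(f'pics/{n}0.png');hsv=cv2.cvtColor(im,cv2.COLOR_BGR2HSV)
    m=cv2.inRange(hsv,(4,110,60),(20,255,255));m=cv2.morphologyEx(m,cv2.MORPH_OPEN,np.ones((3,3)))
    for a,c,l in blobs(m,1000):
        if c[1]<100: continue
        z=.004 if c[1]<200 else .008
        b=cv2.boxPoints(cv2.minAreaRect(cv2.findContours(l.astype(np.uint8),0,2)[0][0])) 
        pts=cv2.approxPolyDP(cv2.convexHull(np.argwhere(l)[:,::-1].astype(np.int32)),8,True)[:,0]
        P=np.array([plane(n,p,z) for p in pts]);print(n,a,c,P[:,:2].round(3).tolist(),P.mean(0).round(3))
print('caps')
for p,q in zip([(404,302),(456,320),(435,340)],[(262,322),(266,366),(236,356)]): print(tri(p,q))
print('cup',tri((299,345),(176,274)),'mic head',tri((193,210),(267,139)),'mic tail',plane('scene',(115,226),.015),'pen',plane('scene',(187,283),0),plane('scene',(238,259),0))
print('chest corners top far', plane('side',(233,216),.054),plane('side',(262,167),.054),'near',plane('side',(320,250),.063),plane('side',(345,187),.063))
E
```

```text
handle (array([ 0.52143217, -0.01918382,  0.07250033]), np.float64(0.0003759617174184985))
latch (array([ 0.63168541, -0.01860825,  0.07798809]), np.float64(0.00356841426241689))
scene 2071 [247.1 186.4] [[0.399, -0.208], [0.58, -0.21], [0.576, -0.394], [0.395, -0.391]] [ 0.488 -0.301  0.004]
scene 9223 [420.  327.6] [[0.375, 0.388], [0.595, 0.399], [0.602, 0.224], [0.378, 0.213]] [0.488 0.306 0.008]
side 3130 [341.6 146.9] [[0.397, -0.393], [0.391, -0.211], [0.574, -0.209], [0.578, -0.387]] [ 0.485 -0.3    0.004]
side 8803 [259.  345.5] [[0.377, 0.211], [0.364, 0.383], [0.588, 0.402], [0.601, 0.227]] [0.482 0.306 0.008]
caps
(array([0.48992584, 0.26759107, 0.02001311]), np.float64(0.0001258848521067496))
(array([0.44814176, 0.34649568, 0.01965019]), np.float64(0.0010050650069040247))
(array([0.51134678, 0.35019593, 0.01629825]), np.float64(0.000902376999137325))
cup (array([0.70783184, 0.23884136, 0.02710495]), np.float64(0.002678785699601097)) mic head (array([ 0.68305513, -0.22794811,  0.02407874]), np.float64(0.0012245028942344165)) mic tail [ 0.85721419 -0.27380165  0.015     ] pen [ 0.78900175 -0.01760719  0.        ] [ 0.66947104 -0.02719042  0.        ]
chest corners top far [0.64774865 0.06548016 0.054     ] [ 0.64422659 -0.10198809  0.054     ] near [0.42675169 0.08509293 0.063     ] [ 0.42584498 -0.10777556  0.063     ]
```

```bash
cat >> h.py <<'E'
def Rt(psi,pitch=0):  # tool down, yaw psi (deg); pitch: rotate about world-y-like chest axis (deg), applied after
    return Ro.from_euler('z',psi,degrees=True)*Ro.from_matrix(np.diag([1.,-1,-1]))
def go(pos,rot,s=None):
    s=s or get_state(); R=Ro.from_rotvec(s['tool_rot'])
    d=R.inv().apply(np.array(pos)-s['tcp_pos'])*100; w=(R.inv()*rot).as_rotvec(degrees=True)
    print('row',d.round(2).tolist(),w.round(1).tolist())
E
python3 - <<'E'
from h import *
go((.50,-.02,.33),Rt(90))
c=camera_info('wrist');R=Ro.from_rotvec(get_state()['tool_rot'])
o=-c['R'].T@c['t'];print('cam in tool',R.inv().apply(o-get_state()['tcp_pos']),(R.inv().as_matrix()@c['R'].T).round(3),c['fx'],c['cx'],c['cy'])
E
```

```text
row [47.29, -38.64, -9.86] [-0.1, -0.1, -73.2]
cam in tool [ 7.99946585e-02  1.31831591e-04 -1.43003527e-01] [[-0.    -0.951 -0.31 ]
 [ 1.    -0.    -0.   ]
 [ 0.    -0.31   0.951]] 325.19226210127806 281.06866430499605 208.65384292032257
```

```bash
python3 -m jog '[[5,-4,-9,0,0,-10,0],[10,-8,-9.9,0,0,-20,0],[15,-12.5,-9.9,0,0,-30,0],[20,-16.5,-9.9,0,0,-40,0],[25,-20.5,-9.9,0,0,-50,0],[30,-24.5,-9.9,0,0,-60,0],[35,-28.5,-9.9,0,0,-70,0],[40,-32.5,-9.9,0,0,-73.2,0],[44,-36,-9.9,0,0,-73.2,0],[47.3,-38.6,-9.9,0,0,-73.2,0]]'
python3 -m jog '[[0,0,0,0,0,0,0],[0,0,0,0,0,0,0],[0,0,0,0,0,0,0]]'
python3 - <<'E'
from h import *
im,c=snap('wrist','w1');np.save('w1.npy',c,allow_pickle=True)
go((.50,-.02,.33),Rt(90))
E
```

```text
time: 1.35
tcp_pos: [0.4896, -0.0352, 0.3302]
tool_rot: [-2.222, -2.221, 0.0]
force: [0.8, -1.0, -0.6]
opening: 0.0851
grip_force: 0.0
time: 1.72
tcp_pos: [0.4884, -0.0383, 0.3303]
tool_rot: [-2.224, -2.219, 0.0]
force: [0.6, -0.1, 0.4]
opening: 0.0852
grip_force: 0.0
row [1.84, 1.15, 0.04] [-0.0, 0.0, -0.2]
```

View pics/w1.png

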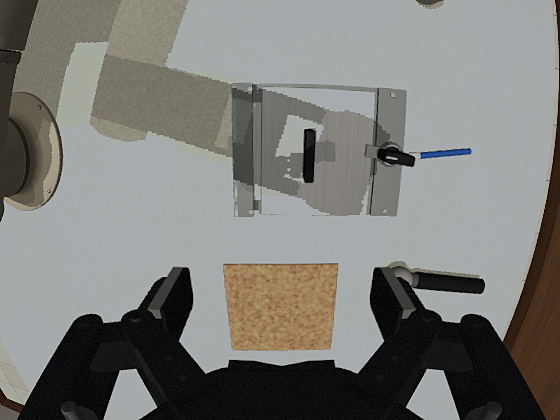

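The wrist view shows the chest top-down, with lip corners (233,84) and (235,217), latch-side corners (406,90) and (397,216), the handle at (309,155) and the latch grip at (398,157). The mat is below, and the pen and microphone lie to the right.

```bash
python3 - <<'E'
from h import *
c=np.load('w1.npy',allow_pickle=True).item();im=cv2.imread('pics/w1.png')
P=lambda px,z: plane('wrist',px,z,c).round(4)
for px,z in [((233,84),.063),((235,217),.063),((406,90),.054),((397,216),.054),((254,84),.063),((254,216),.063)]: print(px,P(px,z)[:2])
hsv=cv2.cvtColor(im,cv2.COLOR_BGR2HSV)
m=(hsv[:,:,2]<40); m[230:]=0;m[:,:220]=0
for a,ce,l in blobs(m,60):
    pts=np.argwhere(l)[:,::-1].astype(np.float32); r=cv2.minAreaRect(pts)
    b=cv2.boxPoints(r); Z=.088 if ce[0]<350 else .097
    print(a,ce,'c',P(ce,Z),[P(q,Z)[:2].tolist() for q in b])
E
```

```text
(233, 84) [0.4296 0.0706]
(235, 217) [ 0.4267 -0.1041]
(406, 90) [0.6548 0.0695]
(397, 216) [ 0.6543 -0.1069]
(254, 84) [0.4558 0.0698]
(254, 216) [ 0.4525 -0.1027]
106 [558.7  72.7] c [0.904  0.1309 0.097 ] [[0.9039, 0.0623], [0.9062, 0.2063], [0.9112, 0.2077], [0.9089, 0.0629]]
553 [308.6 155.6] c [ 0.522  -0.0177  0.088 ] [[0.5149, -0.0502], [0.5162, 0.0145], [0.529, 0.0143], [0.5282, -0.0506]]
445 [395.4 156.3] c [ 0.6279 -0.0149  0.097 ] [[0.6028, -0.0207], [0.6058, -0.0007], [0.6548, -0.0077], [0.6521, -0.0284]]
65 [545.1 208.1] c [ 0.906  -0.0817  0.097 ] [[0.9049, -0.117], [0.9042, -0.0436], [0.9103, -0.0442], [0.9112, -0.118]]
```

```bash
cat >> h.py <<'E'
CO=np.array([.5255,-.0177,0]);CY=-.55
RC=Ro.from_euler('z',CY,degrees=True)
def ch(x,y,z): return CO+RC.apply(np.array([x,y,z])/1000)
def G(p,rot): return np.array(p)-rot.apply([0,0,-.0187])  # TCP for grasp point p
E
python3 - <<'E'
from h import *
r=Rt(175)
p=G(ch(110,0,85),r);print(p);go(p+[0,0,.08],r)
E
```

```text
[ 0.63549493 -0.01875591  0.0663    ]
row [2.0, 14.7, 18.41] [-0.0, 0.0, -85.2]
```

```bash
python3 -m jog '[[0.5,4,5,0,0,-10,0],[1,8,8,0,0,-20,0],[1.5,12,10,0,0,-30,0],[2,14.7,12,0,0,-40,0],[2,14.7,14,0,0,-50,0],[2,14.7,16,0,0,-60,0],[2,14.7,18,0,0,-70,0],[2,14.7,18.4,0,0,-80,0],[2,14.7,18.4,0,0,-85.2,0],[2,14.7,18.4,0,0,-85.2,0]]'
python3 - <<'E'
from h import *
im,c=snap('wrist','w2');np.save('w2.npy',c,allow_pickle=True)
r=Rt(175);p=G(ch(110,0,85),r);go(p+[0,0,.00],r)
print([proj('wrist',ch(x,y,z),c).round() for x,y,z in [(110,0,97),(130,88,54),(130,-88,54),(90,0,57)]])
E
```

```text
time: 3.02
tcp_pos: [0.6357, -0.0184, 0.1465]
tool_rot: [0.136, 3.139, -0.0]
force: [-0.6, -0.6, 0.2]
opening: 0.0852
grip_force: 0.0
row [0.03, -0.05, 8.02] [-0.0, 0.0, -0.0]
[array([280., 232.]), array([391., 226.]), array([176., 242.]), array([278., 187.])]
```

View pics/w2.png

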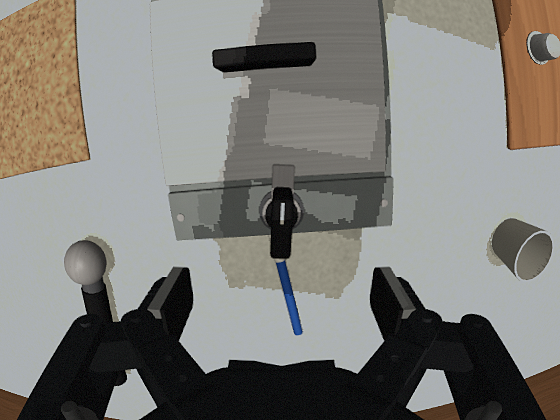

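The projected block corners agree with the picture to about 2 px. The latch grip at (282,225) stands upright between the fingers, so I will descend and grip it.

```bash
python3 -m jog '[[0,0,3,0,0,0,0],[0,0,6,0,0,0,0],[0,0,8,0,0,0,0],[0,0,8,0,0,0,0.5],[0,0,8,0,0,0,1],[0,0,8,0,0,0,1],[0,0,8,0,0,0,1],[0,0,8,0,0,0,1],[0,0,8,0,0,0,1],[0,0,8,0,0,0,1]]' 50
python3 -m jog '[[0,0,0,0,0,10,1],[0,0,0,0,0,20,1],[0,0,0,0,0,30,1],[0,0,0,0,0,40,1],[0,0,0,0,0,50,1],[0,0,0,0,0,60,1],[0,0,0,0,0,70,1],[0,0,0,0,0,80,1],[0,0,0,0,0,84,1],[0,0,0,0,0,84,1]]'
```

```text
time: 4.32
tcp_pos: [0.6365, -0.0183, 0.0674]
tool_rot: [0.133, 3.137, -0.003]
force: [-0.1, -5.0, 4.7]
opening: 0.013
grip_force: 52.2
time: 5.58
tcp_pos: [0.6341, -0.0207, 0.0673]
tool_rot: [2.2, 2.241, -0.011]
force: [-13.1, -17.5, 9.5]
opening: 0.0137
grip_force: 53.1
```

```bash
python3 -m jog '[[0,0,0,0,0,0,0.4],[0,0,0,0,0,0,0],[0,0,0,0,0,0,0],[0,0,-4,0,0,0,0],[0,0,-9,0,0,0,0],[0,0,-9,0,0,0,0]]'
python3 - <<'E'
from h import *
im,c=snap('wrist');r=Rt(89.45);p=G(ch(-3.5,0,78),r);print(p);go(p+[0,0,.06],r);go(p,r)
hsv=cv2.cvtColor(im,cv2.COLOR_RGB2HSV);m=hsv[:,:,2]<40;m[330:]=0
for a,ce,l in blobs(m,100):
    r=cv2.minAreaRect(np.argwhere(l)[:,::-1].astype(np.float32));print(a,ce,r,plane('wrist',ce,.088,c).round(3))
cv2.imwrite('pics/w3.png',im[:,:,::-1])
E
```

```text
time: 6.32
tcp_pos: [0.6376, -0.0172, 0.1605]
tool_rot: [2.193, 2.24, 0.007]
force: [0.3, 0.1, 0.1]
opening: 0.0855
grip_force: 0.0
[ 0.52200016 -0.0176664   0.0593    ]
row [0.18, -11.46, 3.81] [0.2, 0.0, 1.8]
row [0.18, -11.48, 9.81] [0.2, 0.0, 1.8]
387 [ 74.5 194.9] ((75.39232635498047, 197.29769897460938), (181.72731018066406, 6.657088279724121), 81.96056365966797) [0.475 0.001 0.088]
2203 [136.5 212.4] ((136.75393676757812, 213.6663055419922), (84.90154266357422, 29.153799057006836), 84.5596694946289) [ 0.531 -0.013  0.088]
1375 [275.  219.4] ((275.0, 219.5), (67.0, 30.0), 90.0) [ 0.634 -0.016  0.088]
2839 [149.8 310.3] ((138.25, 319.25), (55.52840042114258, 133.24813842773438), 64.29004669189453) [ 0.528 -0.102  0.088]
2862 [412.4 310.3] ((423.7500305175781, 319.25), (133.24813842773438, 55.528404235839844), 25.70995330810547) [ 0.754 -0.098  0.088]
```

View pics/w3.png

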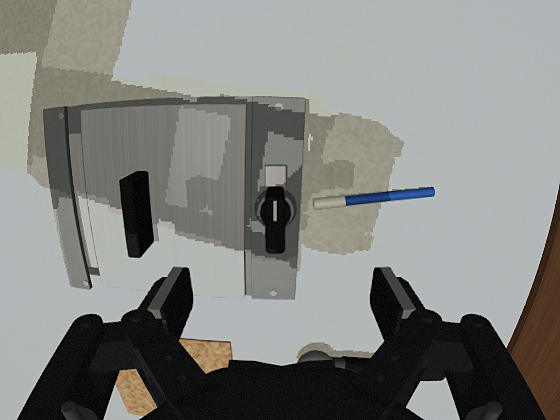

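The latch is turned about 90° with its cam at (276,175), clear of the cover. The handle is at about (137,213).

```bash
python3 -m jog '[[0.1,-5.5,1,0,0,1,0],[0.2,-11.5,3.8,0.2,0,1.8,0],[0.2,-11.5,3.8,0.2,0,1.8,0],[0.2,-11.5,7,0.2,0,1.8,0],[0.2,-11.5,9.8,0.2,0,1.8,0],[0.2,-11.5,9.8,0.2,0,1.8,0],[0.2,-11.5,9.8,0.2,0,1.8,0]]'
python3 - <<'E'
from h import *
r=Rt(89.45);p=G(ch(-3.5,0,78),r);go(p,r)
E
python3 -m jog '[[0,0,0,0,0,0,0.5],[0,0,0,0,0,0,1],[0,0,0,0,0,0,1],[0,0,0,0,0,0,1],[0,0,0,0,0,0,1],[0,0,0,0,0,0,1],[0,0,0,0,0,0,1]]' 100
python3 - <<'E'
from h import *
r=Rt(89.45);p=G(ch(-3.5,0,78),r);go(p,r)
E
```

```text
time: 7.25
tcp_pos: [0.5217, -0.0177, 0.059]
tool_rot: [-2.232, -2.209, 0.003]
force: [0.6, 0.1, 0.2]
opening: 0.0857
grip_force: 0.0
row [0.0, 0.03, -0.03] [-0.1, 0.0, -0.1]
time: 8.12
tcp_pos: [0.5211, -0.0177, 0.0588]
tool_rot: [-2.232, -2.208, 0.003]
force: [-0.8, 0.2, 5.9]
opening: 0.0106
grip_force: 98.2
row [0.0, 0.09, -0.05] [-0.1, 0.0, -0.1]
```

```bash
python3 -m jog '[[0,-0.05,-0.25,-2,0,0,1],[0,-0.1,-0.5,-4,0,0,1],[0,-0.15,-0.7,-6,0,0,1],[0,-0.22,-0.92,-8,0,0,1],[0,-0.3,-1.15,-10,0,0,1],[0,-0.37,-1.35,-12,0,0,1],[0,-0.46,-1.55,-14,0,0,1],[0,-0.56,-1.78,-16,0,0,1],[0,-0.68,-2,-18,0,0,1],[0,-0.8,-2.2,-20,0,0,1]]'
python3 - <<'E'
from h import *
snap('side','s1')
E
```

```text
time: 9.38
tcp_pos: [0.5123, -0.0173, 0.0799]
tool_rot: [2.044, 2.022, 0.353]
force: [0.1, 0.0, -2.9]
opening: 0.0104
grip_force: 97.5
```

```bash
python3 -m jog '[[0,0.5,0,0,0,0,1],[0,1.0,0,0,0,0,1],[0,1.6,0,0,0,0,1],[0,2.3,0,0,0,0,1],[0,3.0,0,0,0,0,1],[0,3.6,-0.3,0,0,0,1],[0,4.1,-1.5,0,0,0,1],[0,5.1,-4,0,0,0,1],[0,6.8,-9,0,0,0,1],[0,7.4,-11,0,0,0,1]]'
python3 - <<'E'
from h import *
go((.487,-.18,.20),Rt(90));go((.487,-.3,.05),Rt(90))
snap('scene','s2')
E
```

```text
time: 10.68
tcp_pos: [0.5458, -0.018, 0.2129]
tool_rot: [2.04, 2.019, 0.356]
force: [-1.1, -1.0, -3.8]
opening: 0.0103
grip_force: 98.2
row [-16.26, -5.81, -0.73] [20.1, 0.2, -0.6]
row [-28.23, -10.84, 13.43] [20.1, 0.2, -0.6]
```

View pics/s2.png

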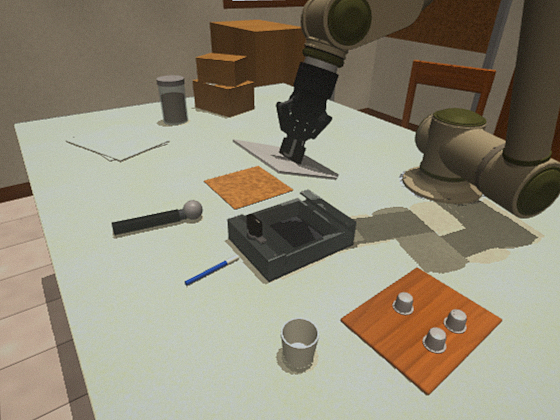

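The cover is off and held (scene about (285,160)), the compartment is open, and nothing else has moved. I'll carry the cover to the mat.

```bash
python3 -m jog '[[-3,-1,0,4,0,0,1],[-7,-2.5,-0.2,8,0,0,1],[-11,-4,-0.4,12,0,-0.2,1],[-16,-5.8,-0.7,16,0.1,-0.4,1],[-20,-7,0,20.1,0.2,-0.6,1],[-24,-8,2,20.1,0.2,-0.6,1],[-28.2,-9.5,6,20.1,0.2,-0.6,1],[-28.2,-10,9.5,20.1,0.2,-0.6,1],[-28.2,-10,9.5,20.1,0.2,-0.6,1]]'
python3 - <<'E'
from h import *
go((.487,-.3,.0175),Rt(89.45));go((.487,-.3,.0155),Rt(89.45))
E
```

```text
time: 11.85
tcp_pos: [0.4792, -0.2984, 0.0834]
tool_rot: [-2.215, -2.213, 0.004]
force: [-0.6, 0.6, -2.4]
opening: 0.0105
grip_force: 97.8
row [-0.2, 0.84, 6.58] [-0.5, -0.3, 0.5]
row [-0.2, 0.84, 6.78] [-0.5, -0.3, 0.5]
```

```bash
python3 -m jog '[[-0.2,0.8,3,-0.3,-0.2,0.3,1],[-0.2,0.8,5,-0.3,-0.2,0.3,1],[-0.2,0.8,6,-0.3,-0.2,0.3,1],[-0.2,0.8,6.4,-0.3,-0.2,0.3,1],[-0.2,0.8,6.6,-0.3,-0.2,0.3,1],[-0.2,0.8,6.7,-0.3,-0.2,0.3,1],[-0.2,0.8,6.75,-0.3,-0.2,0.3,1],[-0.2,0.8,6.8,-0.3,-0.2,0.3,1]]'
```

```text
time: 12.85
tcp_pos: [0.488, -0.3012, 0.0178]
tool_rot: [2.226, 2.214, -0.002]
force: [-0.7, 0.1, -3.2]
opening: 0.0103
grip_force: 98.1
```

```bash
python3 -m jog '[[0,0,0.1,0,0,0,1],[0,0,0.2,0,0,0,1],[0,0,0.3,0,0,0,1],[0,0,0.3,0,0,0,1]]'; python3 - <<'E'
from h import *
s=get_state();print(s['tcp_pos'],Ro.from_rotvec(s['tool_rot']).as_matrix().round(4))
E
```

```text
time: 13.35
tcp_pos: [0.488, -0.3011, 0.0148]
tool_rot: [2.226, 2.215, -0.002]
force: [-0.6, 0.8, 0.2]
opening: 0.0107
grip_force: 98.8
[ 0.48799692 -0.30109373  0.01480389] [[ 5.2e-03  1.0e+00  1.0e-04]
 [ 1.0e+00 -5.2e-03 -2.0e-03]
 [-2.0e-03  1.0e-04 -1.0e+00]]
```

```bash
python3 -m jog '[[0,0,0,0,0,0,0.7],[0,0,0,0,0,0,0.3],[0,0,0,0,0,0,0],[0,0,0,0,0,0,0],[0,0,0,0,0,0,0],[0,0,-3,0,0,0,0],[0,0,-9,0,0,0,0],[0,0,-15,0,0,0,0],[0,0,-21,0,0,0,0]]'
python3 - <<'E'
from h import *
go((.46,.22,.28),Rt(90))
snap('side','s3')
E
```

```text
time: 14.48
tcp_pos: [0.4877, -0.3004, 0.2267]
tool_rot: [2.226, 2.215, -0.002]
force: [-0.0, 0.1, -0.9]
opening: 0.0854
grip_force: 0.0
row [52.02, -3.05, -5.43] [0.0, 0.1, -0.3]
```

View pics/s3.png

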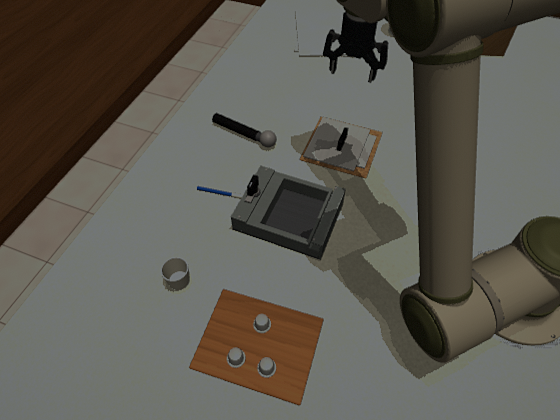

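The cover lies flat on the mat (side view about (341,146)), and the capsules haven't moved. I'll go to the board.

```bash
python3 -m jog '[[6,-0.5,-4,0,0,0,0],[12,-1,-5,0,0,0,0],[18,-1.5,-5.4,0,0,0,0],[24,-2,-5.4,0,0,0,0],[30,-2.5,-5.4,0,0,0,0],[36,-3,-5.4,0,0,0,0],[42,-3,-5.4,0,0,0,0],[48,-3,-5.4,0,0,0,0],[52,-3,-5.4,0,0,0,0],[52,-3,-5.4,0,0,0,0]]'
cat > caps.py <<'E'
from h import *
def caps(name=None):
    im,c=snap('wrist',name)
    hsv=cv2.cvtColor(im,cv2.COLOR_RGB2HSV)
    # capsule = bright low-saturation blob on the board
    wood=cv2.inRange(hsv,(2,80,30),(20,255,255))
    hull=np.zeros_like(wood)
    bl=blobs(wood,3000)
    l=max(bl,key=lambda b:b[0])[2]
    cv2.fillPoly(hull,[cv2.convexHull(np.argwhere(l)[:,::-1].astype(np.int32))],1)
    m=(hull>0)&(hsv[:,:,1]<70)&(hsv[:,:,2]>60)
    m=cv2.morphologyEx(m.astype(np.uint8),cv2.MORPH_OPEN,np.ones((3,3)))
    for a,ce,l in blobs(m,150):
        print(a,ce,cv2.boundingRect(l.astype(np.uint8)),'z.022:',plane('wrist',ce,.022,c).round(4))
E
python3 -c "
from caps import *
caps('w4')"
```

```text
time: 15.78
tcp_pos: [0.4602, 0.2217, 0.2771]
tool_rot: [2.222, 2.219, -0.002]
force: [-0.4, -1.2, -0.4]
opening: 0.0853
grip_force: 0.0
680 [323.3  66.9] (309, 53, 30, 29) z.022: [0.5116 0.35   0.022 ]
678 [271.4  69.8] (257, 56, 30, 29) z.022: [0.4494 0.3456 0.022 ]
674 [306.2 131.9] (292, 118, 29, 29) z.022: [0.4914 0.2694 0.022 ]
```

View pics/w4.png

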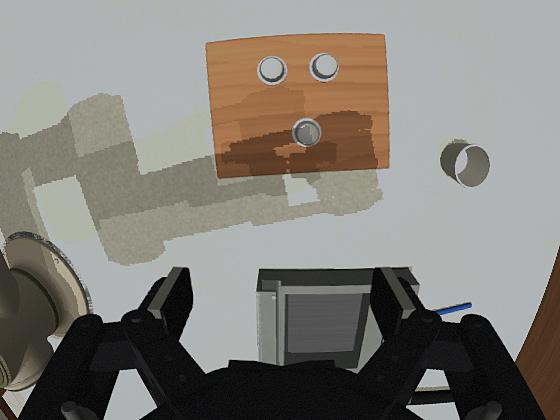

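Three capsules show on the board at (323,67), (271,70) and (306,132), agreeing with the triangulation to 2 mm. I'll pick the nearest first.

```bash
python3 - <<'E'
from h import *
go((.4914,.2694,.09),Rt(90));go((.4914,.2694,.013),Rt(90))
E
```

```text
row [4.96, 3.09, 18.71] [-0.0, 0.1, -0.2]
row [4.98, 3.09, 26.41] [-0.0, 0.1, -0.2]
```

```bash
python3 -m jog '[[1.5,1,6,0,0,0,0.2],[3,2,12,0,0,0,0.2],[5,3.1,18,0,0,0,0.2],[5,3.1,23,0,0,0,0.2],[5,3.1,26.4,0,0,0,0.2],[5,3.1,26.4,0,0,0,0.2],[5,3.1,26.4,0,0,0,0.6],[5,3.1,26.4,0,0,0,1],[5,3.1,26.4,0,0,0,1],[5,3.1,26.4,0,0,0,1]]' 30
python3 -m jog '[[0,0,0,0,0,0,1],[0,0,0,0,0,0,1],[0,0,-4,0,0,0,1],[0,0,-10,0,0,0,1],[0,0,-10,0,0,0,1]]'
python3 - <<'E'
from h import *
p=ch(0,48,0);go(p+[0,0,.113],Rt(90));go(p+[0,0,.015],Rt(90))
E
```

```text
time: 17.08
tcp_pos: [0.4928, 0.2689, 0.0153]
tool_rot: [2.225, 2.213, 0.002]
force: [-0.6, -1.6, 6.1]
opening: 0.0279
grip_force: 29.3
time: 17.7
tcp_pos: [0.494, 0.2698, 0.1188]
tool_rot: [2.223, 2.211, 0.012]
force: [0.0, -0.3, -0.4]
opening: 0.0281
grip_force: 29.8
row [-23.94, 3.31, 0.58] [0.6, -0.1, -0.3]
row [-23.95, 3.21, 10.38] [0.6, -0.1, -0.3]
```

```bash
python3 -m jog '[[-6,0.8,0,0,0,0,1],[-12,1.6,0,0,0,0,1],[-18,2.5,0,0,0,0,1],[-23,3.2,0,0.6,0,0,1],[-23.9,3.2,0.6,0.6,0,0,1],[-23.9,3.2,5,0.6,0,0,1],[-23.9,3.2,9,0.6,0,0,1],[-23.9,3.2,10.3,0.6,0,0,1],[-23.9,3.2,10.3,0.6,0,0,1],[-23.9,3.2,10.3,0.6,0,0,0.5]]'
python3 -m jog '[[0,0,0,0,0,0,0.45],[0,0,0,0,0,0,0.45],[0,0,-5,0,0,0,0.45],[0,0,-11,0,0,0,0.2],[4,-0.5,-16,0,0,0,0.2],[10,-1,-20,0,0,0,0.2],[16,-1.5,-22,0,0,0,0.2],[19,-2,-22,0,0,0,0.2],[19,-2,-22,0,0,0,0.2]]'
python3 - <<'E'
from caps import *
caps('w5')
go((.4494,.3456,.09),Rt(135));go((.4494,.3456,.013),Rt(135))
E
```

```text
time: 18.95
tcp_pos: [0.5229, 0.0302, 0.0115]
tool_rot: [-2.223, -2.213, 0.013]
force: [0.5, -0.7, 1.1]
opening: 0.0423
grip_force: 0.0
time: 20.08
tcp_pos: [0.5053, 0.2226, 0.2313]
tool_rot: [-2.219, -2.216, 0.012]
force: [0.9, -0.7, 0.5]
opening: 0.0685
grip_force: 0.0
877 [289.5  62.2] (273, 46, 34, 33) z.022: [0.513  0.3499 0.022 ]
841 [231.6  67.5] (216, 52, 33, 33) z.022: [0.4514 0.3454 0.022 ]
row [12.46, -5.51, 14.12] [-0.6, -0.1, -45.2]
row [12.47, -5.43, 21.82] [-0.6, -0.1, -45.2]
```

```bash
python3 -m jog '[[4,-2,4,0,0,-10,0.2],[8,-4,8,0,0,-20,0.2],[12.5,-5.4,12,0,0,-30,0.2],[12.5,-5.4,14,0,0,-40,0.2],[12.5,-5.4,16,-0.6,0,-45.2,0.2],[12.5,-5.4,20,-0.6,0,-45.2,0.2],[12.5,-5.4,21.7,-0.6,0,-45.2,0.2],[12.5,-5.4,21.7,-0.6,0,-45.2,0.2],[12.5,-5.4,21.7,-0.6,0,-45.2,0.6],[12.5,-5.4,21.7,-0.6,0,-45.2,1]]' 30
python3 -m jog '[[0,0,0,0,0,0,1],[0,0,0,0,0,0,1],[0,0,0,0,0,0,1],[0,0,-4,0,0,0,1],[0,0,-10,0,0,0,1],[0,0,-10,0,0,0,1]]'
python3 - <<'E'
from h import *
p=ch(0,-48,0);go(p+[0,0,.113],Rt(90));go(p+[0,0,.015],Rt(90))
E
```

```text
time: 21.38
tcp_pos: [0.451, 0.3451, 0.0151]
tool_rot: [-1.205, -2.901, -0.004]
force: [0.2, -0.6, 0.1]
opening: 0.0332
grip_force: 0.0
time: 22.12
tcp_pos: [0.4522, 0.3459, 0.1186]
tool_rot: [1.203, 2.898, 0.013]
force: [-0.1, -0.4, -0.4]
opening: 0.028
grip_force: 29.7
row [-34.29, -23.91, 0.37] [0.5, -0.2, 44.9]
row [-34.28, -24.01, 10.17] [0.5, -0.2, 44.9]
```

```bash
python3 -m jog '[[-4.5,-3.2,0,0,0,8,1],[-9,-6.4,0,0,0,16,1],[-13.5,-9.6,0,0,0,24,1],[-18,-12.8,0,0,0,32,1],[-22.5,-16,0,0,0,40,1],[-27,-19,0,0,0,44.9,1],[-31.5,-22,0,0.5,0,44.9,1],[-34.3,-24,0.4,0.5,0,44.9,1],[-34.3,-24,0.4,0.5,0,44.9,1],[-34.3,-24,0.4,0.5,0,44.9,1]]'
python3 -m jog '[[0,0,4,0,0,0,1],[0,0,8,0,0,0,1],[0,0,9.6,0,0,0,1],[0,0,9.6,0,0,0,1],[0,0,9.6,0,0,0,0.5],[0,0,9.6,0,0,0,0.45],[0,0,9.6,0,0,0,0.45],[0,0,4,0,0,0,0.45],[0,0,-2,0,0,0,0.2],[0,0,-8,0,0,0,0.2]]'
python3 -m jog '[[6,0,-4,0,0,0,0.2],[12,0,-4,0,0,0,0.2],[18,0,-4,0,0,0,0.2],[24,0,-4,0,0,0,0.2],[28,0,-4,0,0,0,0.2],[28,0,-4,0,0,0,0.2]]'
python3 - <<'E'
from caps import *
caps('w6')
go((.512,.350,.09),Rt(90));go((.512,.350,.013),Rt(90))
E
```

```text
time: 23.38
tcp_pos: [0.5221, -0.0667, 0.1087]
tool_rot: [-2.217, -2.217, 0.012]
force: [-0.2, -0.1, -0.4]
opening: 0.0279
grip_force: 29.7
time: 24.62
tcp_pos: [0.523, -0.0672, 0.1914]
tool_rot: [-2.218, -2.218, 0.011]
force: [1.4, 0.1, -0.4]
opening: 0.0683
grip_force: 0.0
time: 25.38
tcp_pos: [0.523, 0.2152, 0.2288]
tool_rot: [-2.213, -2.222, 0.011]
force: [-0.3, 0.5, 0.1]
opening: 0.0683
grip_force: 0.0
874 [273.7  55.4] (257, 40, 35, 32) z.022: [0.5136 0.3496 0.022 ]
row [13.66, -0.98, 13.87] [-0.5, 0.1, 0.1]
row [13.67, -0.91, 21.57] [-0.5, 0.1, 0.1]
```

View pics/w6.png

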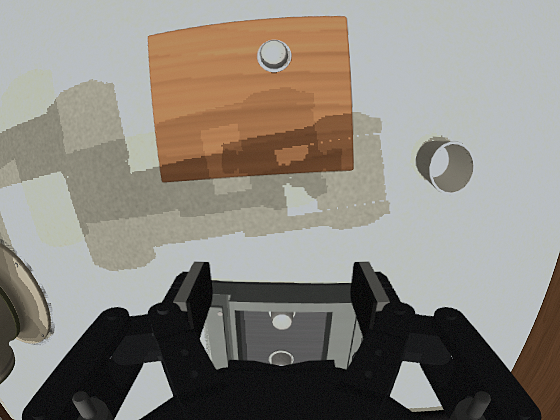

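One capsule is left on the board at (274,55), and two stand in the compartment at (282,320) and (281,358).

```bash
python3 -m jog '[[5,-0.3,5,0,0,0,0.2],[10,-0.6,10,-0.5,0,0,0.2],[13.7,-0.8,15,-0.5,0,0,0.2],[13.7,-0.8,19,-0.5,0,0,0.2],[13.7,-0.8,21.5,-0.5,0,0,0.2],[13.7,-0.8,21.5,-0.5,0,0,0.2],[13.7,-0.8,21.5,-0.5,0,0,0.6],[13.7,-0.8,21.5,-0.5,0,0,1],[13.7,-0.8,21.5,-0.5,0,0,1],[13.7,-0.8,21.5,-0.5,0,0,1]]' 30
python3 -m jog '[[0,0,0,0,0,0,1],[0,0,0,0,0,0,1],[0,0,-4,0,0,0,1],[0,0,-10,0,0,0,1],[0,0,-10,0,0,0,1]]'
python3 - <<'E'
from h import *
p=ch(0,0,0);go(p+[0,0,.113],Rt(90));go(p+[0,0,.015],Rt(90))
E
```

```text
time: 26.68
tcp_pos: [0.5146, 0.3494, 0.0155]
tool_rot: [2.22, 2.22, 0.002]
force: [-0.3, -2.4, 6.6]
opening: 0.0278
grip_force: 29.5
time: 27.3
tcp_pos: [0.5158, 0.3505, 0.1193]
tool_rot: [2.218, 2.218, 0.014]
force: [0.6, -0.5, -1.4]
opening: 0.0278
grip_force: 29.8
row [-36.82, 0.97, 0.53] [0.5, -0.2, 0.0]
row [-36.85, 0.87, 10.33] [0.5, -0.2, 0.0]
```

```bash
python3 -m jog '[[-6,0.1,0,0,0,0,1],[-12,0.3,0,0,0,0,1],[-18,0.5,0,0,0,0,1],[-24,0.7,0,0.5,0,0,1],[-30,0.9,0,0.5,0,0,1],[-36,0.9,0,0.5,0,0,1],[-36.8,0.9,0.5,0.5,0,0,1],[-36.8,0.9,0.5,0.5,0,0,1],[-36.8,0.9,0.5,0.5,0,0,1]]'
python3 -m jog '[[0,0,4,0,0,0,1],[0,0,8,0,0,0,1],[0,0,9.8,0,0,0,1],[0,0,9.8,0,0,0,1],[0,0,9.8,0,0,0,0.5],[0,0,9.8,0,0,0,0.45],[0,0,9.8,0,0,0,0.45],[0,0,4,0,0,0,0.45],[0,0,-2,0,0,0,0],[0,0,-8,0,0,0,0]]'
python3 -m jog '[[-6,0,-10,0,0,0,0],[-12,0,-14,0,0,0,0],[-18,0,-14,0,0,0,0],[-18,0,-14,0,0,0,0]]'
python3 - <<'E'
from h import *
im,c=snap('wrist','w7');np.save('w7.npy',c,allow_pickle=True)
go((.488,-.3011,.08),Rt(89.7));go((.488,-.3011,.0155),Rt(89.7))
E
```

```text
time: 28.42
tcp_pos: [0.5226, -0.0172, 0.1092]
tool_rot: [-2.216, -2.219, 0.011]
force: [-0.5, 0.5, -0.6]
opening: 0.0282
grip_force: 29.8
time: 29.68
tcp_pos: [0.5232, -0.0183, 0.1915]
tool_rot: [-2.218, -2.218, 0.011]
force: [0.3, -0.4, 0.1]
opening: 0.0808
grip_force: 0.0
time: 30.18
tcp_pos: [0.5244, -0.2001, 0.3309]
tool_rot: [-2.219, -2.218, 0.011]
force: [1.1, -0.1, 0.1]
opening: 0.0853
grip_force: 0.0
row [-9.5, -3.46, 25.29] [-0.3, 0.3, 0.0]
row [-9.47, -3.42, 31.74] [-0.3, 0.3, 0.0]
```

View pics/w7.png

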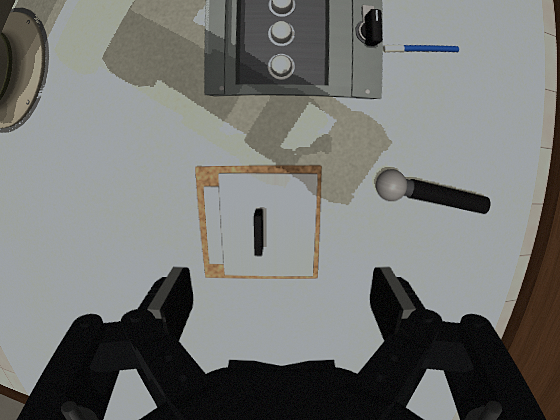

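All three capsules stand in the compartment at (282,5), (282,33) and (282,67). The cover lies on the mat with its handle at (259,232).

```bash
python3 - <<'E'
from h import *
c=np.load('w7.npy',allow_pickle=True).item();im=cv2.imread('pics/w7.png')
m=im.max(2)<40;m[:180]=0;m[262:]=0;m[:,:200]=0;m[:,320:]=0
for a,ce,l in blobs(m,60):
    b=cv2.boxPoints(cv2.minAreaRect(np.argwhere(l)[:,::-1].astype(np.float32)));print(ce,plane('wrist',ce,.044,c),[plane('wrist',q,.044,c)[:2].round(4).tolist() for q in b])
for px in [(313,172),(222,175),(223,276),(315,276)]: print(plane('wrist',px,.010,c)[:2].round(4))
E
python3 -m jog '[[-3,-1,6,0,0,0,0],[-6,-2,12,0,0,0,0],[-9.5,-3.4,18,-0.3,0.3,0,0],[-9.5,-3.4,23,-0.3,0.3,0,0],[-9.5,-3.4,25.3,-0.3,0.3,0,0],[-9.5,-3.4,25.3,-0.3,0.3,0,0]]'
```

```text
[258.1 231.3] [ 0.48982614 -0.29527489  0.044     ] [[0.4849, -0.2617], [0.4961, -0.2617], [0.4945, -0.333], [0.4827, -0.3331]]
[ 0.569  -0.2161]
[ 0.4354 -0.2202]
[ 0.4261 -0.3899]
[ 0.5779 -0.3885]
time: 30.98
tcp_pos: [0.4877, -0.2928, 0.0754]
tool_rot: [-2.215, -2.214, -0.0]
force: [0.3, -0.6, 0.2]
opening: 0.0854
grip_force: 0.0
```

```bash
python3 - <<'E'
from h import *
go((.488,-.3005,.0155),Rt(89.7))
E
```

```text
row [-0.81, 0.07, 5.98] [-0.4, -0.4, 0.3]
```

```bash
python3 -m jog '[[-0.8,0.05,3,-0.3,-0.3,0.3,0],[-0.8,0.05,5,-0.3,-0.3,0.3,0],[-0.8,0.05,5.9,-0.3,-0.3,0.3,0],[-0.8,0.05,5.9,-0.3,-0.3,0.3,0],[-0.8,0.05,5.9,-0.3,-0.3,0.3,0.5],[-0.8,0.05,5.9,-0.3,-0.3,0.3,1],[-0.8,0.05,5.9,-0.3,-0.3,0.3,1],[-0.8,0.05,5.9,-0.3,-0.3,0.3,1],[-0.8,0.05,5.9,-0.3,-0.3,0.3,1],[-0.8,0.05,5.9,-0.3,-0.3,0.3,1]]' 110
python3 - <<'E'
from h import *
s=get_state();print(s['force'],s['moment']);go((.488,-.3005,.0155),Rt(89.7))
E
python3 -m jog '[[0,0,0,0,0,0,1],[0,0,-1,0,0,0,1],[0,0,-3,0,0,0,1],[0,0,-8,0,0,0,1],[0,0,-14,0,0,0,1],[0,0,-18,0,0,0,1],[0,0,-18,0,0,0,1]]'
python3 - <<'E'
from h import *
# target: tilted 20deg far edge up, hover above/ahead of the slot. cover-rel TCP (0,0,zr)
s=get_state();print(s['tcp_pos'])
E
```

```text
time: 32.22
tcp_pos: [0.4889, -0.3013, 0.0183]
tool_rot: [2.225, 2.214, 0.0]
force: [-1.0, 0.8, 5.3]
opening: 0.0102
grip_force: 108.3
[-1.0166895   0.78648492  5.28621002] [ 0.18783328  0.21811896 -0.05743027]
row [0.08, -0.09, 0.28] [0.1, 0.1, -0.0]
time: 33.1
tcp_pos: [0.4891, -0.3016, 0.2009]
tool_rot: [2.222, 2.21, 0.001]
force: [-0.1, -0.8, -3.2]
opening: 0.0101
grip_force: 108.0
[ 0.48912944 -0.30158268  0.20091783]
```

```bash
cat >> h.py <<'E'
def cov(d,th,h,zr=14.3):
    c,s=np.cos(np.radians(th)),np.sin(np.radians(th))
    x=-66+d*c-(h+zr)*s; z=48+d*s+(h+zr)*c
    return ch(x,0,z), Rt(89.45)*Ro.from_rotvec([-th,0,0],degrees=True)
E
python3 - <<'E'
from h import *
p,r=cov(97.5,20,2);print(p);go(p+[0,0,.10],r)
E
```

```text
[ 0.54554418 -0.01789242  0.09666395]
row [28.4, 5.49, 0.31] [-19.7, 0.3, 0.3]
```

```bash
python3 -m jog '[[4,0.8,0,-3,0,0,1],[8,1.6,0,-6,0,0,1],[12,2.4,0,-9,0.1,0.1,1],[16,3.2,0,-12,0.2,0.2,1],[20,4,0,-15,0.3,0.3,1],[24,4.8,0,-18,0.3,0.3,1],[27,5.3,0.2,-19.7,0.3,0.3,1],[28.4,5.5,0.3,-19.7,0.3,0.3,1],[28.4,5.5,0.3,-19.7,0.3,0.3,1],[28.4,5.5,0.3,-19.7,0.3,0.3,1]]'
python3 - <<'E'
from h import *
snap('side','s4');im,c=snap('wrist','w8')
for h in (.04,.0): p,r=cov(97.5,20,2);go(p+[0,0,h],r)
E
```

```text
time: 34.35
tcp_pos: [0.5451, -0.0182, 0.1943]
tool_rot: [2.047, 2.024, 0.357]
force: [0.5, -0.1, -2.1]
opening: 0.0104
grip_force: 107.8
row [0.02, -1.91, 5.46] [-0.2, -0.2, -0.2]
row [-0.0, -3.26, 9.22] [-0.2, -0.2, -0.2]
```

View pics/s4.png

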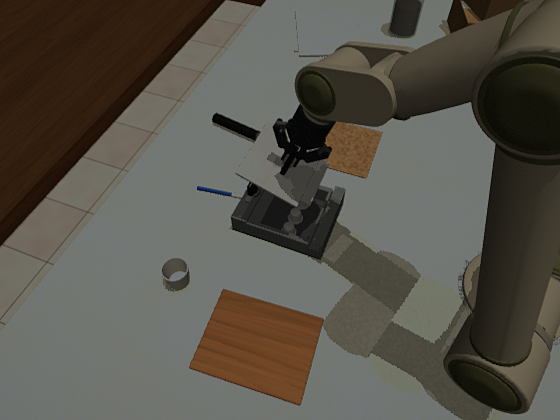

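The tilted cover hovers over the chest with its tongue towards the lip, and the board is empty. I'll lower it to the slot.

```bash
python3 -m jog '[[0,-1,3,0,0,0,1],[0,-1.9,5.4,0,0,0,1],[0,-2.4,7,-0.2,-0.2,-0.2,1],[0,-2.8,8,-0.2,-0.2,-0.2,1],[0,-3,8.6,-0.2,-0.2,-0.2,1],[0,-3.2,9,-0.2,-0.2,-0.2,1],[0,-3.26,9.2,-0.2,-0.2,-0.2,1],[0,-3.26,9.2,-0.2,-0.2,-0.2,1]]'
python3 - <<'E'
from h import *
p,r=cov(97.5,20,2);go(p,r);p,r=cov(62.5,20,2);go(p,r);p,r=cov(62.5,20,1);go(p,r)
E
```

```text
time: 35.45
tcp_pos: [0.5456, -0.0169, 0.0972]
tool_rot: [2.039, 2.023, 0.357]
force: [-0.3, -0.2, -2.8]
opening: 0.0097
grip_force: 107.9
row [-0.1, -0.02, 0.05] [0.0, -0.1, 0.1]
row [-0.09, -3.52, 0.05] [0.0, -0.1, 0.1]
row [-0.09, -3.52, 0.15] [0.0, -0.1, 0.1]
```

```bash
python3 -m jog '[[-0.1,-0.4,0.05,0,0,0,1],[-0.1,-0.8,0.05,0,0,0,1],[-0.1,-1.2,0.05,0,0,0,1],[-0.1,-1.6,0.05,0,0,0,1],[-0.1,-2.0,0.05,0,0,0,1]]'
python3 -m jog '[[0,-0.3,0,0,0,0,1],[0,-0.6,0,0,0,0,1],[0,-0.9,0,0,0,0,1],[0,-1.2,0,0,0,0,1],[0,-1.5,0,0,0,0,1],[0,-1.5,0,0,0,0,1]]'
python3 - <<'E'
from h import *
p,r=cov(62.5,20,2);go(p,r);print(get_state()['moment'])
for t,h in [(18,1.5),(16,1),(14,1),(12,.7),(10,.5),(8,.5),(6,.5),(4,.3),(2,0),(0,0)]:
    p,r=cov(62.5,t,h);print(t,end=' ');go(p,r)
snap('side','s5')
E
```

```text
time: 36.08
tcp_pos: [0.5266, -0.0177, 0.0896]
tool_rot: [2.039, 2.024, 0.357]
force: [0.6, 1.1, -3.1]
opening: 0.01
grip_force: 107.9
time: 36.83
tcp_pos: [0.5125, -0.0176, 0.0845]
tool_rot: [2.039, 2.024, 0.357]
force: [0.1, -0.6, -1.6]
opening: 0.0098
grip_force: 107.9
row [0.0, 0.02, -0.01] [-0.0, -0.1, 0.1]
[0.03977812 0.36783694 0.02546472]
18 row [0.0, 0.07, 0.26] [2.0, -0.1, 0.1]
16 row [-0.0, 0.11, 0.53] [4.0, -0.1, 0.1]
14 row [-0.0, 0.15, 0.75] [6.0, -0.1, 0.1]
12 row [-0.0, 0.17, 1.0] [8.0, -0.1, 0.1]
10 row [-0.0, 0.18, 1.24] [10.0, -0.1, 0.1]
8 row [-0.0, 0.19, 1.47] [12.0, -0.1, 0.1]
6 row [-0.0, 0.19, 1.69] [14.0, -0.1, 0.1]
4 row [-0.0, 0.18, 1.94] [16.0, -0.0, 0.1]
2 row [-0.0, 0.16, 2.19] [18.0, -0.0, 0.1]
0 row [-0.0, 0.13, 2.41] [20.0, -0.0, 0.1]
```

It slid in with no contact force, so I'll swing it down.

```bash
python3 -m jog '[[0,0.07,0.26,2,0,0,1],[0,0.11,0.53,4,0,0,1],[0,0.15,0.75,6,0,0,1],[0,0.17,1.0,8,0,0,1],[0,0.18,1.24,10,0,0,1],[0,0.19,1.47,12,0,0,1],[0,0.19,1.69,14,0,0,1],[0,0.18,1.9,16,0,0,1],[0,0.18,1.9,16,0,0,1]]'
python3 - <<'E'
from h import *
print(get_state()['moment'])
for t,h in [(4,.3),(2,0),(0,0)]:
    p,r=cov(62.5,t,h);print(t,end=' ');go(p,r)
E
```

```text
time: 38.0
tcp_pos: [0.5215, -0.0177, 0.0672]
tool_rot: [2.194, 2.178, 0.077]
force: [-0.2, -0.5, -1.8]
opening: 0.0103
grip_force: 107.8
[ 0.00903869  0.08483291 -0.00639784]
4 row [0.01, -0.06, 0.03] [0.0, -0.0, 0.1]
2 row [0.01, -0.02, 0.28] [2.0, -0.0, 0.1]
0 row [0.01, 0.02, 0.5] [4.0, -0.0, 0.1]
```

```bash
python3 -m jog '[[0,0,0.13,1,0,0,1],[0,0,0.26,2,0,0,1],[0,0,0.38,3,0,0,1],[0,0,0.5,4,0,0,1],[0,0,0.5,4,0,0,1]]'
python3 - <<'E'
from h import *
print(get_state()['moment'])
p,r=cov(62.5,0,0);go(p,r)
E
```

```text
time: 38.62
tcp_pos: [0.5215, -0.0177, 0.0623]
tool_rot: [-2.229, -2.213, -0.0]
force: [0.4, 0.4, -2.1]
opening: 0.0101
grip_force: 107.9
[-0.07903519 -0.03726093  0.00723842]
row [0.0, 0.05, 0.0] [-0.0, -0.0, 0.1]
```

```bash
python3 -m jog '[[0,0,0.08,0,0,0,1],[0,0,0.15,0,0,0,1],[0,0,0.15,0,0,0,1]]'
python3 -m jog '[[0,0,0.07,0,0,0,1],[0,0,0.14,0,0,0,1],[0,0,0.14,0,0,0,1]]'
python3 -c "
from h import *
print(get_state()['moment'])"
```

```text
time: 39.0
tcp_pos: [0.5216, -0.0177, 0.0623]
tool_rot: [2.228, 2.212, 0.002]
force: [-3.6, 1.0, 12.1]
opening: 0.0102
grip_force: 110.1
time: 39.38
tcp_pos: [0.5216, -0.0177, 0.0622]
tool_rot: [2.228, 2.212, 0.002]
force: [-8.3, 1.6, 27.4]
opening: 0.0101
grip_force: 112.3
[ 0.23895912  1.51540341 -0.06220489]
```

Firm contact at the expected height. Next I'll release, rise and look.

```bash
python3 -m jog '[[0,0,-0.15,0,0,0,1],[0,0,-0.2,0,0,0,0.7],[0,0,-0.2,0,0,0,0.3],[0,0,-0.2,0,0,0,0],[0,0,-0.2,0,0,0,0],[0,0,-4,0,0,0,0],[0,0,-9,0,0,0,0],[0,0,-9,0,0,0,0]]'
python3 - <<'E'
from h import *
im,c=snap('wrist','w9');np.save('w9.npy',c,allow_pickle=True);a,_=snap('side')
cv2.imwrite('pics/m9.png',np.vstack([im[:300],cv2.resize(a[130:280,180:460],(560,300))])[:,:,::-1])
for x,y,z in[(-72,88,63),(-72,-88,63),(90,85,54),(90,-85,54),(82.5,85,54),(82.5,-85,54),(-3.5,0,88)]: print((x,y,z),proj('wrist',ch(x,y,z),c).round(1))
go(G(ch(110,0,85),Rt(90))+[0,0,.09],Rt(90));
E
```

```text
time: 40.38
tcp_pos: [0.5228, -0.018, 0.1526]
tool_rot: [2.225, 2.209, 0.006]
force: [0.5, -0.2, -0.7]
opening: 0.0857
grip_force: 0.0
(-72, 88, 63) [183.5  96.9]
(-72, -88, 63) [201.1 306.9]
(90, 85, 54) [400.9 103.4]
(90, -85, 54) [380.6 297.1]
(82.5, 85, 54) [391.8 102.7]
(82.5, -85, 54) [372.9 297.5]
(-3.5, 0, 88) [278.4 224.6]
row [-0.03, 11.44, -0.72] [-0.0, -0.0, -0.4]
```

View pics/m9.png

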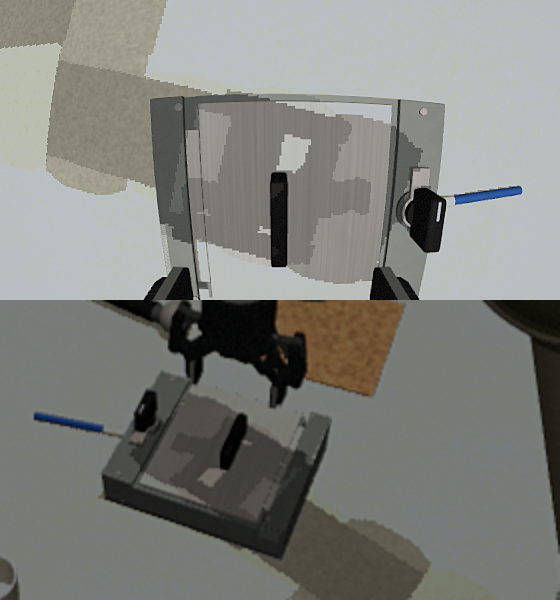

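The cover is seated: its far edge is at (391,103) against the predicted (392,103), and it lies flat under the lip. Next I'll turn the latch back.

```bash
python3 -m jog '[[0,5.5,-0.7,0,0,0,0],[0,11.4,-0.7,0,0,0,0],[0,11.4,-0.7,0,0,0,0],[0,11.4,3,0,0,0,0],[0,11.4,6.5,0,0,0,0],[0,11.4,8.3,0,0,0,0],[0,11.4,8.3,0,0,0,0.5],[0,11.4,8.3,0,0,0,1],[0,11.4,8.3,0,0,0,1],[0,11.4,8.3,0,0,0,1]]' 50
python3 -m jog '[[0,0,0,0,0,0,1],[0,0,0,0,0,0,1],[0,0,0,0,0,0,1]]'
```

```text
time: 41.72
tcp_pos: [0.634, -0.0183, 0.0671]
tool_rot: [-2.227, -2.212, 0.003]
force: [-17.6, -0.8, 27.6]
opening: 0.013
grip_force: 52.9
time: 42.1
tcp_pos: [0.6339, -0.0184, 0.0673]
tool_rot: [-2.228, -2.212, 0.003]
force: [-9.1, 1.2, 7.7]
opening: 0.0137
grip_force: 50.0
```

```bash
python3 -m jog '[[0,0,0,0,0,-10,1],[0,0,0,0,0,-20,1],[0,0,0,0,0,-30,1],[0,0,0,0,0,-40,1],[0,0,0,0,0,-50,1],[0,0,0,0,0,-60,1],[0,0,0,0,0,-70,1],[0,0,0,0,0,-80,1],[0,0,0,0,0,-86,1],[0,0,0,0,0,-89,1]]'
python3 -m jog '[[0,0,0,0,0,0,1],[0,0,0,0,0,0,1],[0,0,0,0,0,0,0.4],[0,0,0,0,0,0,0],[0,0,0,0,0,0,0],[0,0,-4,0,0,0,0],[0,0,-10,0,0,0,0],[0,0,-16,0,0,0,0],[0,0,-20,0,0,0,0],[0,0,-20,0,0,0,0]]'
python3 - <<'E'
from h import *
im,c=snap('wrist','w10');a,_=snap('scene')
cv2.imwrite('pics/m10.png',np.vstack([im[:300],cv2.resize(a[170:320,180:460],(560,300))])[:,:,::-1])
for x,y,z in[(110,0,97),(90,0,62),(74,0,62),(86,85,54),(90,85,54),(90,-85,54),(82.5,-85,54)]: print((x,y,z),proj('wrist',ch(x,y,z),c).round(1))
E
```

```text
time: 43.35
tcp_pos: [0.634, -0.0182, 0.0673]
tool_rot: [-0.035, -3.139, -0.001]
force: [-9.3, 0.9, 6.5]
opening: 0.0131
grip_force: 49.9
time: 44.6
tcp_pos: [0.6362, -0.0187, 0.27]
tool_rot: [0.039, 3.135, -0.002]
force: [-0.3, 1.0, -0.4]
opening: 0.0849
grip_force: 0.0
(110, 0, 97) [281.1 183.9]
(90, 0, 62) [280.8 158.4]
(74, 0, 62) [280.6 143.8]
(86, 85, 54) [356.1 153.5]
(90, 85, 54) [356.  156.9]
(90, -85, 54) [205.9 159.2]
(82.5, -85, 54) [205.5 152.7]
```

View pics/m10.png

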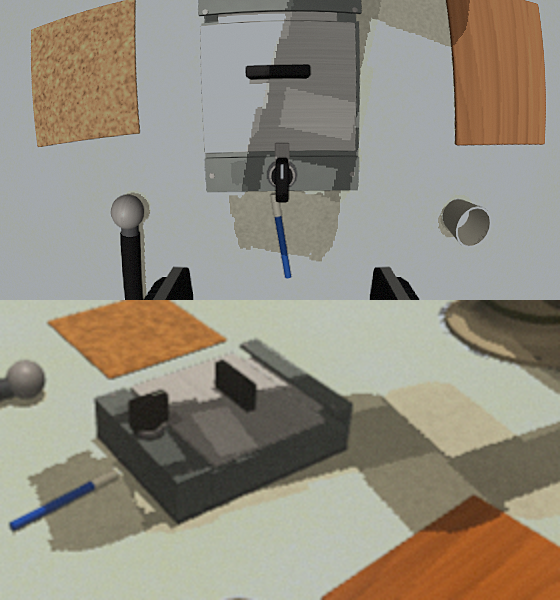

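The latch cam points at the cover (282,150), the cover is flat under the lip, and the bystanders are where they were.

```bash
python3 -c "
from bench import *
print(job_done())"
```

```text
the job is handed in; nothing more can be done
None
```

I handed the job in at 44.6 s: all three capsules are in the chest, the cover is refitted flat under the lip, and the latch is turned back to within about 0.02 rad of locked by the tool's angle. The last pictures show the cup, microphone and pen where they were, and the hand-in returned no verdict.

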